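Torque-check a clamp screw

ROBOT

A 7-joint arm with a two-finger parallel gripper is mounted at the origin on a cart in front of the work surface, level with it; the furniture and walls round the work are solid. World frame = base frame: x ahead of the robot, y to its left, z up, the work surface at z = 0. Lengths are in mm, angles in degrees, forces in N, time in s.
With the tool pointing down it reaches from about 350 to 900 mm from the base axis. Payload 7.2 kg.
Tool frame: the origin (TCP) lies between the finger pads; the fingertips stand 14 mm ahead of it and the grasp point (between the pads) lies 5 mm behind it (manip.nose_length is the distance from the TCP to the fingertips, in mm); z points along the fingers, y is the line along which they close (so a half turn about z gives the same grasp; the last joint's range is limited). The gripper opens to 88 mm and grips with 3 to 60 N. Pads are 20 mm wide; open, the fingers measure 115 mm over their backs; the gripper's body (75 mm by 178 mm) begins 61 mm behind the grasp point.
Start: joints at [-68.308, 23.554, -0.728, 91.456, 0.321, 64.991, -4.71], TCP at [270.06, 563.645, 236.653] pointing down, gripper open.
Joint ranges: [-169.25, 169.25], [-16.82, 113.86], [-84.01, 82.57], [7.8, 145.47], [-59.2, 239.2], [7.22, 106.19], [-163.78, 163.78]. Speed limits (degrees/s): [136.94, 136.94, 172.46, 172.46, 180, 180, 180].

INTERFACE

Orientations are given as [roll, pitch, yaw] about the fixed x, y, z axes, in that order (R = Rz(yaw) Ry(pitch) Rx(roll)).
In Python, from bench import sensors, viewer, manip, look_for, regions_of, pinpoint gives the robot as it stands. The module is installed in compiled form; this text tells all that it offers.
- The arm moves only by the tool step_arm, never from a script. Its argument "moves" is a list of rows, each an object of numbers: "tx", "ty", "tz": the shift along the tool's x, y, z in m; "ax", "ay", "az": the turn, a rotation vector about the tool's x, y, z in rad. In form: [{"tx": .., "ty": .., "tz": .., "ax": .., "ay": .., "az": ..}, ...]. A call has 1 to 5 rows; each row is the pose to reach, as a shift and turn from the pose commanded when the call began, along the tool's axes at that moment; what a row does not reach only later rows make up. A row lasts 1/12 s, in which the tool goes at most 41.7 mm and 7.16 degrees, less where a joint would pass 70% of its speed; a pose out of reach is approached as far as the arm can. A call with a gripper value outside its range is refused whole. "hand" is the opening, from -1 (shut) to 1 (fully open), set as the call begins (left out, the last holds). The fingers move at their own pace and stop on an object; "grip_force" is the grip in N (left out, the last holds). Time passes only in rows, so rows that repeat a pose let the fingers close. It gives the time, the measured TCP pose, the force, the opening and the grip force at its end, in the units of the state.
- sensors.read_state(): the state, without advancing time (a new reading comes with each control period).
- viewer.camera(name): name is "scene" or "side" or "wrist"; returns a dict with "color" (480x640x3 uint8, red, green, blue), "depth" (480x640 float32, mm along the optical axis (not along the pixel's ray), 0 where there is no reading), "K" (3x3 intrinsics, pixels), "R" (3x3) and "t" (3): a world point X has camera coordinates R X + t; the wrist camera has in their place "hand_eye" (4x4, takes a point from camera to tool coordinates, whose origin is the TCP and whose axes are the flange's). Camera axes: x right, y down, z forward; pixel columns grow to the right and rows downward; lengths in mm; the calibration is good to about 2 mm. The wrist camera is an equidistant fisheye: a pixel r from the principal point sees the ray r / f radians off the axis. A picture is of the moment at which its call begins: read the wrist's pose just before it.
- manip.sign_off(): hands the job in; it is judged then, once.
Trained networks look in the newest picture that a camera, given by its name, has taken for a name from the list of things; names that differ only in an ending like _2 or _b are one class to them, and where a whole thing is asked for, a point or a joint stands for the part that bears it (a point fixed in the world has none). Each returns a list of dicts, best first, with "p" (0 to 1); they miss things now and then, are a little off and sometimes report something else, mostly with a low value. They report only what shows in the picture. A call takes as long as a camera call. They do not tell look-alikes from the thing itself.
- look_for(camera, thing): "centre" ([x, y, z] in mm, in world coordinates, good to about 4 mm: the middle of the surface that is visible of it).
- regions_of(camera, thing): "mask" (480x640 bool, what is visible of it).
- pinpoint(camera, thing): "centre" ([x, y, z] in mm, in world coordinates, good to about 4 mm: a listed point, or the origin of a listed thing).
The state is a dict: "time": time; "joints": joint angles; "qd": joint speeds; "tau": joint torques, N m; "position": TCP position; "orientation": TCP orientation; "contact_force": force on the tool from outside, world axes, zero at the start; "moment": the same for the moment, N m; "width": opening from 0.0 (shut) to 1.0 (fully open); "finger_force": force on a finger pad.
Only numpy, scipy, OpenCV 4.12 (cv2) and the standard library are available. Lean on these libraries where they do the work, as an engineer would, in place of code of your own. Each camera call takes 0.05 s, during which the arm holds its last target. There are 200 camera calls.

TASK

Take the torque key out of its wooden stand, seat its blade fully in the slot of the jig's clamp screw and load the screw clockwise (seen from above) to 0.5 N m, never beyond 0.65 N m, keeping the load on for two seconds to prove that the screw holds without turning. Then let the load off and put the key back fully home and upright in the slot of its stand, and let go of it; leave the screw as tight as it was and the things lying about undisturbed.

Things in the scene. Friction and masses are not known exactly. Their poses are not given: they have to be found in the camera images.
- key_grip (a point): Middle of the black wing handle of the torque key: an upright flat wing 64 mm long (its x), 14 mm thick (its y, grip across this) and 41 mm high, 71.5 mm straight above the key's blade tip. Below the wing lie a small hub (22 mm across, top 20.5 mm below this point) and a steel stem. The key weighs 0.23 to 0.35 kg, stands upright (z up) in the stand at the start, and is the same either way round (half a turn). Any grip of 40 N or more carries the torque of the check
- key_tip (a point): Bottom middle of the key's blade, on the key's axis. The blade is 40 mm long (x) and 6 mm thick (y), its lowest 3 mm narrowed to 37 x 3.8 mm; 12 mm above this point a round shoulder 39 mm across rests on the mouth of the slot when the key is fully home, so home is 12 mm deep. x is along the blade, parallel to the unloaded wing
- key_handle (a joint): Torque reading of the key: the wing is sprung on the stem, and this is its twist against the blade in rad, positive when the wing is turned clockwise seen from above. The spring gives 10 N m per rad: 0.05 rad is 0.5 N m. Free of load it reads 0. A small pointer beside the stem shows it
- slot_mouth (a point): Middle of the mouth of the slot in the oblong steel cap (58 x 30 mm) on top of the clamp screw, above the screw's round flange (60 mm across), in the middle of the bridge of a grey clamping jig (base 100 x 150 mm). The mouth is 86.5 mm above the table. The slot is 43.5 mm long (x), 9 mm wide (y), 14 mm deep; the blade has about 0.07 rad of free play in it either way. The two ways round are alike
- screw_tab (a point): Outer end of the small steel tab on the rim of the screw's flange, 36 mm from the screw's axis and 18 mm lower than the slot's mouth: it shows whether the screw turns
- clamp_screw (a joint): Angle of the screw itself (flange and tab) in rad, clockwise positive, any value at the start. It stands still up to about 0.75 N m and slips above that. The cap with the slot has play on it: from where it is found it turns clockwise by 0 to 0.36 rad, with 0.03 N m of friction, before it takes up the screw; the amount is felt, not seen. Turning the cap in its play does not turn the screw
- key_stand_hole0 (a point): Middle of the mouth of the slot in the key's wooden stand, a fixed block 84 x 56 x 35 mm, on its top face 35 mm above the table. The slot is 43.5 mm long (x), 9 mm wide (y), 16 mm deep; the two ways round are alike
- screw_tin: Round open tin of screws, 77 mm across, 30 mm high, loose bystander; origin at its underside
- tape_measure: Tape measure, 36 x 88 x 62 mm, loose bystander; origin at its underside
- cork_block: Cork sanding block, 64 x 107 x 35 mm, loose bystander; origin at its underside
- torque_key: The whole torque key; origin at its blade tip, as key_tip
Not all that is in view belongs to the job. There is more than one size of the torque_key; the job needs the largest.

How it is judged (in metres and radians):
On the way, in this order (a step that is already met when the one before it is completed fails the run):
1. the key's blade is seated in the screw's slot, upright and at least 9.5 mm deep (horizontal distance between key_tip and slot_mouth below 0.006 m and z of key_tip in the frame of slot_mouth below -0.0095 m and angle between key_tip's own z axis and vertical below 0.12 rad), for 0.2 s.
2. with the key seated, the screw is loaded clockwise with at least 0.42 N m, without a break for 1.2 s (value of joint key_handle above 0.042 rad and horizontal distance between key_tip and slot_mouth below 0.006 m and z of key_tip in the frame of slot_mouth below -0.008 m and angle between key_tip's own z axis and vertical below 0.12 rad), for 1.2 s.
At the end, for the whole second after the job is handed in: The key stands at rest in the slot of its stand, at least 9.5 mm deep, within 6 mm of the slot's middle and within 0.12 rad of upright, let go; the screw's tab is within 3 mm of where it was at the start (horizontal distance between key_tip and key_stand_hole0 below 0.006 m and z of key_tip in the frame of key_stand_hole0 below -0.0095 m and angle between key_tip's own z axis and vertical below 0.12 rad and angle between the x axis of key_tip and the x axis of key_stand_hole0, either way round below 0.15 rad and linear speed of torque_key below 0.02 m/s and distance of screw_tab from where it was at the start of the episode below 0.003 m); the robot touches nothing.
It fails at once if the screw is overloaded: the key in its slot reads more than 0.65 N m clockwise (value of joint key_handle above 0.065 rad and horizontal distance between key_tip and slot_mouth below 0.01 m).
It fails at once if the clamp screw turns (its tab moves more than 3 mm, about 0.08 rad) (distance of screw_tab from where it was at the start of the episode above 0.003 m).
It fails at once if a bystander (screw tin, tape measure, cork block) is moved more than 20 mm (distance of any of screw_tin, tape_measure, cork_block from where it was at the start of the episode above 0.02 m).
It also fails if it takes over 64 s, if anything falls off the work surface, if the arm or the gripper's body presses on something with over 40 N, if the wrist force passes 120 N, or if a joint passes its speed limit or range.

## Working session

There is one attempt and no reset: what is moved stays moved. The work goes in short steps, Python scripts to look and compute and a tool call to move; the robot and the scene stay as the last step left them, time stands still between calls to the robot, and variables do not carry over. Pictures are saved under pics/ and viewed, at most 10 in all, crops included, and the job is handed in when it is done.

Besides the shell and the picture viewer there is one more tool, called as a command line: name --argument value ..., lists and objects as JSON in quotes. step_arm: Moves the arm, as the interface text tells. Its arguments: {"type":"object","properties":{"moves":{"type":"array"},"hand":{"type":"number"},"grip_force":{"type":"number"}},"required":["moves"]}

```bash
mkdir -p pics; cat > h.py <<'E'
from bench import sensors, viewer, manip, look_for, regions_of, pinpoint
import numpy as np, cv2
from scipy.spatial.transform import Rotation as Ro
def st():
    s=sensors.read_state(); print({k:np.round(s[k],3).tolist() for k in ('time','position','orientation','contact_force','moment','width','finger_force')}); return s
def save(c,n): cv2.imwrite('pics/'+n,c[:,:,::-1])
E
python3 - <<'E'
from h import *
st()
for n in ('scene','side'):
    c=viewer.camera(n); save(c['color'],n+'0.png')
    for t in ('key_grip','key_tip','slot_mouth','screw_tab','key_stand_hole0','screw_tin','tape_measure','cork_block','torque_key'):
        print(n,t,[(round(d['p'],2),np.round(d['centre']).tolist()) for d in pinpoint(n,t)])
E
```

```text
{'time': 0.0, 'position': [269.864, 563.199, 235.805], 'orientation': [-179.908, 0.007, 154.403], 'contact_force': [0.395, 0.824, -0.6], 'moment': [0.024, 0.026, 0.037], 'width': 1.002, 'finger_force': 0.0}
scene key_grip [(0.96, [432.0, 156.0, 94.0]), (0.71, [308.0, 218.0, 44.0]), (0.65, [380.0, 284.0, 47.0])]
scene key_tip [(0.68, [381.0, 289.0, 2.0]), (0.64, [431.0, 153.0, 18.0]), (0.5, [306.0, 216.0, 6.0])]
scene slot_mouth [(0.71, [504.0, -341.0, 1.0]), (0.57, [505.0, -77.0, 85.0])]
scene screw_tab [(0.73, [539.0, -96.0, 68.0])]
scene key_stand_hole0 [(0.78, [430.0, 156.0, 35.0])]
scene screw_tin [(0.64, [408.0, 17.0, 0.0])]
scene tape_measure [(0.55, [450.0, -225.0, -2.0]), (0.35, [411.0, 21.0, -0.0])]
scene cork_block [(0.65, [504.0, -344.0, -0.0]), (0.54, [429.0, 149.0, 18.0])]
scene torque_key [(0.87, [379.0, 283.0, -6.0]), (0.75, [430.0, 151.0, 22.0]), (0.57, [303.0, 213.0, -2.0])]
side key_grip [(0.62, [429.0, 152.0, 91.0]), (0.6, [308.0, 215.0, 48.0])]
side key_tip [(0.98, [306.0, 214.0, 2.0]), (0.68, [430.0, 157.0, 25.0]), (0.61, [379.0, 285.0, -0.0])]
side slot_mouth [(0.71, [406.0, 21.0, 1.0]), (0.57, [507.0, -74.0, 89.0])]
side screw_tab [(0.93, [539.0, -94.0, 70.0])]
side key_stand_hole0 [(0.82, [433.0, 154.0, 36.0])]
side screw_tin [(0.77, [408.0, 20.0, 1.0])]
side tape_measure [(0.81, [452.0, -226.0, 0.0]), (0.51, [407.0, 20.0, 2.0])]
side cork_block [(0.95, [504.0, -342.0, -3.0])]
side torque_key [(0.84, [378.0, 286.0, 1.0]), (0.57, [435.0, 153.0, 24.0]), (0.55, [307.0, 217.0, -3.0])]
```

View pics/scene0.png

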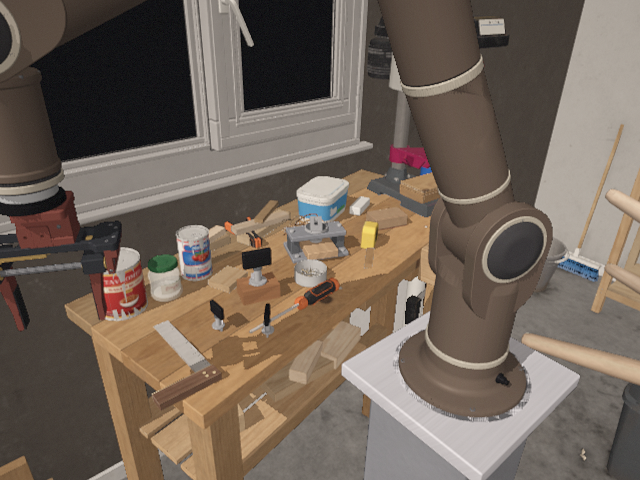

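View pics/side0.png

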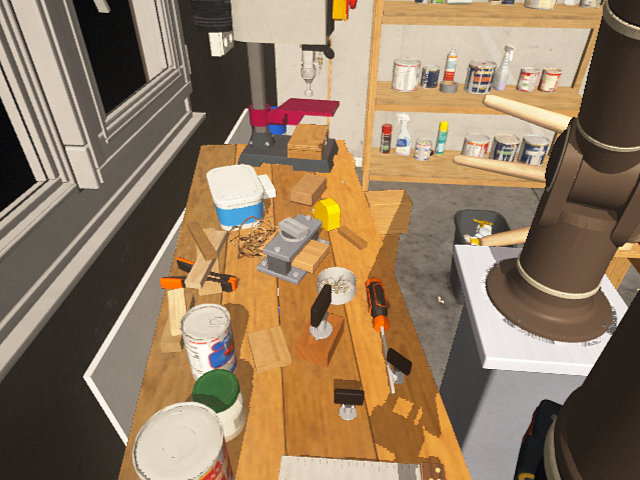

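The key candidates are: the one in the stand (scene 257,262), and two standing loose at (217,312) and (267,316), which are smaller. The one in the stand has its grip at z≈94, as it must, and it looks the largest. The jig is at (315,235). Next I'll take wing and cap directions from depth, plus one close crop.

```bash
cat >> h.py <<'E'
def cloud(c):
    d=c['depth']; v,u=np.nonzero(d>0); z=d[v,u]; K=c['K']
    P=np.c_[(u-K[0,2])/K[0,0]*z,(v-K[1,2])/K[1,1]*z,z]
    return (P-c['t'])@c['R'], np.c_[u,v]
def near(P,ctr,r,z0,z1): return P[(np.hypot(*(P[:,:2]-ctr).T)<r)&(P[:,2]>z0)&(P[:,2]<z1)]
def box(Q):
    (c,s,a)=cv2.minAreaRect(Q[:,:2].astype(np.float32))
    if s[0]<s[1]: s=s[::-1]; a+=90
    return np.round(c,1),np.round(s,1),round((a+90)%180-90,1),len(Q),np.round(np.percentile(Q[:,2],[2,98]))
E
python3 - <<'E'
from h import *
im=[]
for n in ('scene','side'):
    c=viewer.camera(n); P,uv=cloud(c)
    for nm,ctr,r,a,b in (('wing',(431,154),45,78,120),('stand',(431,154),60,28,40),('small1',(307,215),40,30,90),('small2',(380,285),40,30,90),('cap',(506,-76),40,80,95),('flange',(506,-76),45,60,78),('jig',(506,-76),100,10,60),('block',(470,-40),60,10,60)):
        Q=near(P,ctr,r,a,b)
        if len(Q)>5: print(n,nm,*box(Q))
    q=c['K']@(c['R']@np.array([431,154,70])+c['t']); u,v=(q[:2]/q[2]).astype(int)
    im.append(cv2.resize(c['color'][v-50:v+50,u-65:u+65],(400,300),interpolation=cv2.INTER_CUBIC))
    q=c['K']@(c['R']@np.array([506,-76,85])+c['t']); u,v=(q[:2]/q[2]).astype(int)
    im.append(cv2.resize(c['color'][v-50:v+50,u-65:u+65],(400,300),interpolation=cv2.INTER_CUBIC))
save(np.vstack([np.hstack(im[:2]),np.hstack(im[2:])]),'crop1.png')
E
```

```text
scene wing [427.6 156.8] [64.4 17.7] 73.4 492 [ 79. 114.]
scene stand [429.1 156.6] [84.4 63.1] 72.2 552 [29. 39.]
scene small1 [302.6 220.9] [42.7 13.9] -36.1 134 [31. 61.]
scene small2 [379.  287.4] [43.7 12.1] -2.5 193 [31. 60.]
scene cap [504.1 -73.8] [61.2 29.9] -38.8 113 [81. 87.]
scene flange [501.8 -74.3] [88.1 63.4] 68.1 319 [60. 77.]
scene jig [516.5 -63. ] [174.3 147.7] 0.6 1302 [11. 60.]
scene block [474.  -39.4] [118.  105.2] -77.0 1054 [11. 59.]
side wing [430.4 156. ] [63.6 14.5] 73.3 547 [ 80. 117.]
side stand [430.5 154.4] [86.5 56.8] 72.9 978 [29. 40.]
side small1 [306.  218.9] [41.4 13.3] -43.1 401 [33. 62.]
side small2 [380.4 286.9] [42.1 11.7] 1.8 472 [33. 62.]
side cap [505.8 -76.2] [62.2 32.9] -39.1 313 [80. 89.]
side flange [505.2 -75.8] [89.7 62.3] 66.8 471 [61. 77.]
side jig [513.3 -69.8] [185.7 152.2] -10.2 2192 [11. 58.]
side block [456.6 -35.2] [116.6  90.6] 65.0 1284 [11. 58.]
```

View pics/crop1.png

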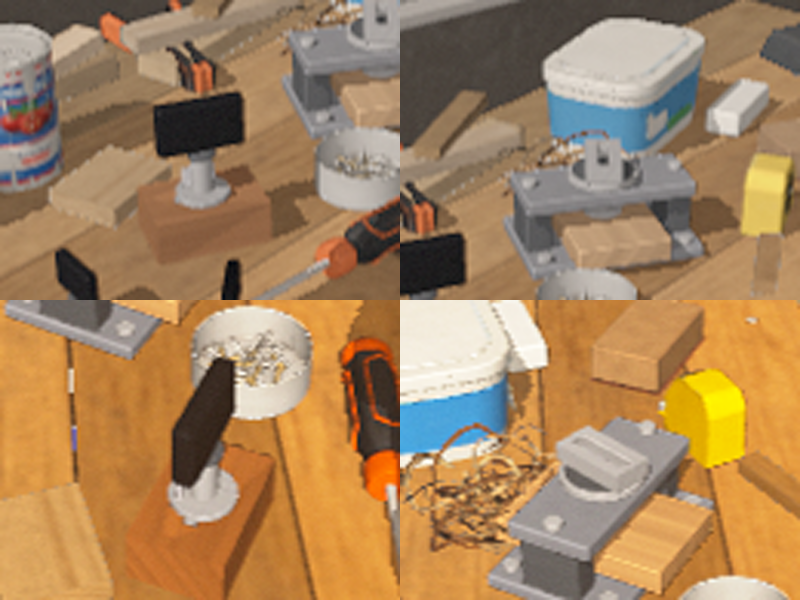

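The crops confirm it: the stand key has the big wing (64 mm in depth, against about 42 mm for the loose ones). The wing points at 73.3° with its middle near (430,156). The cap's slot points at -39° (equally 141°). I'll move above the key.

step_arm --moves '[{"tx": -0.15,"ty": -0.13,"tz": -0.05,"az": 0.6},{"tx": -0.15,"ty": -0.13,"tz": -0.05,"az": 0.6},{"tx": -0.15,"ty": -0.13,"tz": -0.05,"az": 0.6},{"tx": -0.15,"ty": -0.13,"tz": -0.05,"az": 0.6},{"tx": -0.15,"ty": -0.13,"tz": -0.05,"az": 0.6}]' --hand 1

```text
invalid input at $.moves[0]: expected keys tx, ty, tz, ax, ay, az
```

```bash
cat > plan.py <<'E'
from h import *
import sys
x,y,z,yaw=map(float,sys.argv[1:5]); s=st()
R=Ro.from_euler('xyz',s['orientation'],degrees=True)
T=Ro.from_euler('xyz',[180,0,yaw],degrees=True)
d=R.inv().apply(np.array([x,y,z])-s['position']); a=(R.inv()*T).as_rotvec()
print('t m',np.round(d/1000,4),'a rad',np.round(a,4),'rows',max(np.linalg.norm(d)/41.7,np.degrees(np.linalg.norm(a))/7.16))
E
python3 plan.py 430 155 236 73.3
```

```text
{'time': 1.1, 'position': [270.063, 563.645, 236.663], 'orientation': [179.997, 0.001, 154.402], 'contact_force': [-0.156, -0.402, -0.675], 'moment': [0.01, 0.001, -0.006], 'width': 1.0, 'finger_force': 0.0}
t m [-0.3208 -0.2994  0.0007] a rad [ 0.     -0.      1.4155] rows 11.327072765770216
```

step_arm --moves '[{"tx": -0.15,"ty": -0.13,"tz": -0.05,"ax": 0,"ay": 0,"az": 0.6},{"tx": -0.15,"ty": -0.13,"tz": -0.05,"ax": 0,"ay": 0,"az": 0.6},{"tx": -0.15,"ty": -0.13,"tz": -0.05,"ax": 0,"ay": 0,"az": 0.6},{"tx": -0.15,"ty": -0.13,"tz": -0.05,"ax": 0,"ay": 0,"az": 0.6},{"tx": -0.15,"ty": -0.13,"tz": -0.05,"ax": 0,"ay": 0,"az": 0.6}]' --hand 1

```text
time: 1.52
position: [350.0, 379.3, 287.3]
orientation: [180.0, -0.0, 119.6]
contact_force: [1.1, -0.2, 1.1]
width: 1.0
finger_force: 0.0
```

```bash
python3 plan.py 430 155 236 73.3
```

```text
{'time': 1.517, 'position': [349.96, 379.32, 287.347], 'orientation': [179.974, -0.013, 119.614], 'contact_force': [1.064, -0.183, 1.089], 'moment': [-0.02, -0.001, 0.023], 'width': 1.0, 'finger_force': 0.0}
t m [-0.2346 -0.0413  0.0513] a rad [ 3.000e-04 -4.000e-04  8.083e-01] rows 6.468462448091149
```

step_arm --moves '[{"tx": -0.18,"ty": -0.033,"tz": 0.04,"ax": 0,"ay": 0,"az": 0.6},{"tx": -0.18,"ty": -0.033,"tz": 0.04,"ax": 0,"ay": 0,"az": 0.6},{"tx": -0.18,"ty": -0.033,"tz": 0.04,"ax": 0,"ay": 0,"az": 0.6},{"tx": -0.18,"ty": -0.033,"tz": 0.04,"ax": 0,"ay": 0,"az": 0.6},{"tx": -0.18,"ty": -0.033,"tz": 0.04,"ax": 0,"ay": 0,"az": 0.6}]'

```text
time: 1.93
position: [411.6, 204.2, 246.2]
orientation: [180.0, 0.1, 85.0]
contact_force: [0.2, 0.1, 0.1]
width: 1.002
finger_force: 0.0
```

```bash
python3 plan.py 430 155 236 73.3
```

```text
{'time': 1.933, 'position': [411.594, 204.213, 246.196], 'orientation': [179.99, 0.054, 85.016], 'contact_force': [0.162, 0.064, 0.117], 'moment': [-0.187, 0.052, 0.023], 'width': 1.002, 'finger_force': 0.0}
t m [-0.0474  0.0226  0.0102] a rad [0.0003 0.0009 0.2045] rows 1.636351772575817
```

step_arm --moves '[{"tx": -0.0474,"ty": 0.0226,"tz": 0.03,"ax": 0,"ay": 0,"az": 0.2045},{"tx": -0.0474,"ty": 0.0226,"tz": 0.03,"ax": 0,"ay": 0,"az": 0.2045},{"tx": -0.0474,"ty": 0.0226,"tz": 0.03,"ax": 0,"ay": 0,"az": 0.2045},{"tx": -0.0474,"ty": 0.0226,"tz": 0.03,"ax": 0,"ay": 0,"az": 0.2045}]'

```text
time: 2.27
position: [429.6, 159.8, 216.6]
orientation: [-180.0, 0.0, 73.9]
contact_force: [0.5, 0.3, 1.1]
width: 1.002
finger_force: 0.0
```

```bash
cat >> h.py <<'E'
def wcloud():
    s=sensors.read_state(); c=viewer.camera('wrist'); d=c['depth']; K=c['K']; v,u=np.nonzero(d>0); z=d[v,u]
    x=(u-K[0,2])/K[0,0]; y=(v-K[1,2])/K[1,1]; th=np.hypot(x,y); k=np.where(th>1e-9,np.tan(th)/np.maximum(th,1e-9),1)
    m=th<1.3; P=np.c_[x*k*z,y*k*z,z][m]; H=c['hand_eye']
    T=P@H[:3,:3].T+H[:3,3]; R=Ro.from_euler('xyz',s['orientation'],degrees=True)
    return R.apply(T)+s['position'],T,c,s
E
python3 - <<'E'
from h import *
st(); P,T,c,s=wcloud(); save(c['color'],'w1.png'); print(c['K'].tolist(),np.round(c['hand_eye'],2).tolist())
for nm,r,a,b in (('wing',45,85,120),('wingtop',45,108,120),('stand',60,28,40)):
    Q=near(P,(430,155),r,a,b)
    if len(Q)>5: print(nm,*box(Q))
for t in ('key_grip','key_tip','key_stand_hole0'): print(t,[(round(d['p'],2),np.round(d['centre'],1).tolist()) for d in pinpoint('wrist',t)])
E
```

```text
{'time': 2.267, 'position': [429.59, 159.755, 216.593], 'orientation': [-179.974, 0.016, 73.9], 'contact_force': [0.536, 0.316, 1.059], 'moment': [0.022, 0.09, 0.05], 'width': 1.002, 'finger_force': 0.0}
[[371.64829954431775, 0.0, 325.7976164652939], [0.0, 371.64829954431775, 237.9559464527785], [0.0, 0.0, 1.0]] [[0.0, -0.95, -0.3, 84.0], [1.0, 0.0, 0.0, 0.08], [-0.0, -0.3, 0.95, -148.58], [0.0, 0.0, 0.0, 1.0]]
wing [431.6 155.4] [63.3 13.9] 73.0 1698 [ 93. 117.]
wingtop [431.6 155.1] [62.7 13.9] 72.8 1579 [111. 117.]
stand [431.1 154.7] [84.2 56.5] 73.1 3630 [34. 40.]
key_grip [(0.95, [433.1, 153.7, 95.4]), (0.94, [305.9, 217.2, 51.1]), (0.67, [381.9, 285.1, 45.3]), (0.33, [432.0, 158.4, 22.2])]
key_tip [(0.72, [378.9, 288.6, -2.7]), (0.55, [431.6, 160.1, 24.3]), (0.55, [306.7, 216.2, 1.4])]
key_stand_hole0 []
```

View pics/w1.png

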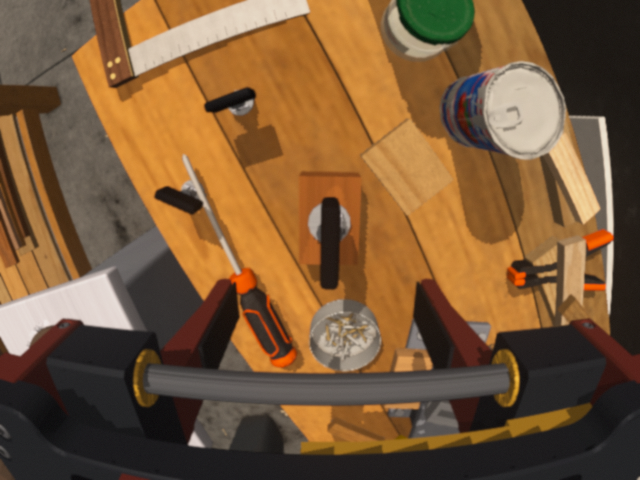

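The wrist picture shows the wing at (330,240) over its stand block, between the open fingers and clear of everything else. The wing centre is (431.5,155.2) at yaw 73.

```bash
python3 plan.py 431.5 155.2 94 73
```

```text
{'time': 2.467, 'position': [429.54, 161.789, 217.202], 'orientation': [179.973, -0.06, 74.127], 'contact_force': [-0.079, -0.32, 0.889], 'moment': [-0.082, 0.062, 0.017], 'width': 0.999, 'finger_force': 0.0}
t m [-0.0059  0.0036  0.1232] a rad [ 0.0005 -0.0011  0.0197] rows 2.959082135639944
```

```bash
python3 - <<'E'
from h import *
P,T,c,s=wcloud(); print(s['position'])
for nm,r,a,b in (('wingtop',45,108,120),('stand',60,28,40)): print(nm,*box(near(P,(430,155),r,a,b)))
E
python3 plan.py 431.5 155.2 94 73
```

```text
[429.54025296 161.78892949 217.20209732]
wingtop [431.5 155.2] [63.3 13.9] 73.2 1566 [111. 117.]
stand [431.  154.5] [85.1 56.3] 73.3 3650 [34. 39.]
{'time': 2.517, 'position': [429.525, 161.622, 217.133], 'orientation': [179.974, -0.052, 74.108], 'contact_force': [-0.36, 0.221, -0.446], 'moment': [-0.054, 0.131, 0.037], 'width': 1.0, 'finger_force': 0.0}
t m [-0.0057  0.0036  0.1231] a rad [ 0.0004 -0.0009  0.0193] rows 2.9572149281979128
```

step_arm --moves '[{"tx": -0.0057,"ty": 0.0036,"tz": 0.03,"ax": 0,"ay": 0,"az": 0.016},{"tx": -0.0057,"ty": 0.0036,"tz": 0.06,"ax": 0,"ay": 0,"az": 0.016},{"tx": -0.0057,"ty": 0.0036,"tz": 0.09,"ax": 0,"ay": 0,"az": 0.016},{"tx": -0.0057,"ty": 0.0036,"tz": 0.115,"ax": 0,"ay": 0,"az": 0.016},{"tx": -0.0057,"ty": 0.0036,"tz": 0.123,"ax": 0,"ay": 0,"az": 0.016}]'

```text
time: 2.93
position: [429.7, 154.0, 91.0]
orientation: [-179.8, 0.2, 73.1]
contact_force: [-0.3, -0.3, 0.1]
width: 1.0
finger_force: 0.0
```

step_arm --moves '[{"tx": 0,"ty": 0,"tz": 0,"ax": 0,"ay": 0,"az": 0},{"tx": 0,"ty": 0,"tz": 0,"ax": 0,"ay": 0,"az": 0}]'

```text
time: 3.1
position: [431.8, 154.2, 94.2]
orientation: [180.0, -0.0, 73.1]
contact_force: [0.3, 0.4, 1.4]
width: 0.996
finger_force: 0.0
```

```bash
python3 plan.py 431.5 155.2 94 73.2
```

```text
{'time': 3.1, 'position': [431.788, 154.249, 94.25], 'orientation': [179.997, -0.002, 73.058], 'contact_force': [0.35, 0.352, 1.359], 'moment': [-0.093, 0.067, -0.019], 'width': 0.996, 'finger_force': 0.0}
t m [ 0.0008 -0.0006  0.0002] a rad [ 0.     -0.     -0.0025] rows 0.02458018562363272
```

step_arm --moves '[{"tx": 0.0008,"ty": -0.0006,"tz": 0,"ax": 0,"ay": 0,"az": 0},{"tx": 0.0008,"ty": -0.0006,"tz": 0,"ax": 0,"ay": 0,"az": 0},{"tx": 0.0008,"ty": -0.0006,"tz": 0,"ax": 0,"ay": 0,"az": 0},{"tx": 0.0008,"ty": -0.0006,"tz": 0,"ax": 0,"ay": 0,"az": 0},{"tx": 0.0008,"ty": -0.0006,"tz": 0,"ax": 0,"ay": 0,"az": 0}]' --hand -1 --grip_force 50

```text
time: 3.52
position: [431.4, 154.9, 94.2]
orientation: [180.0, -0.1, 73.0]
contact_force: [-0.8, 0.3, -0.0]
width: 0.658
finger_force: 0.0
```

step_arm --moves '[{"tx": 0,"ty": 0,"tz": 0,"ax": 0,"ay": 0,"az": 0},{"tx": 0,"ty": 0,"tz": 0,"ax": 0,"ay": 0,"az": 0},{"tx": 0,"ty": 0,"tz": 0,"ax": 0,"ay": 0,"az": 0},{"tx": 0,"ty": 0,"tz": 0,"ax": 0,"ay": 0,"az": 0}]'

```text
time: 3.85
position: [431.1, 154.7, 93.6]
orientation: [-180.0, 0.0, 73.0]
contact_force: [-0.0, 0.1, 0.1]
width: 0.355
finger_force: 0.0
```

```bash
python3 plan.py 431.5 155.2 94 73.2
```

```text
{'time': 3.85, 'position': [431.1, 154.687, 93.617], 'orientation': [-179.997, 0.004, 73.013], 'contact_force': [-0.023, 0.052, 0.092], 'moment': [-0.094, 0.046, -0.001], 'width': 0.355, 'finger_force': 0.0}
t m [ 0.0006  0.0002 -0.0004] a rad [-0.0001  0.0001 -0.0033] rows 0.026094298568086833
```

step_arm --moves '[{"tx": 0,"ty": 0,"tz": 0,"ax": 0,"ay": 0,"az": 0},{"tx": 0,"ty": 0,"tz": 0,"ax": 0,"ay": 0,"az": 0},{"tx": 0,"ty": 0,"tz": 0,"ax": 0,"ay": 0,"az": 0},{"tx": 0,"ty": 0,"tz": 0,"ax": 0,"ay": 0,"az": 0},{"tx": 0,"ty": 0,"tz": 0,"ax": 0,"ay": 0,"az": 0}]'

```text
time: 4.27
position: [431.1, 154.7, 93.6]
orientation: [-180.0, 0.0, 73.0]
contact_force: [0.2, 0.0, -0.3]
width: 0.159
finger_force: 50.0
```

```bash
python3 plan.py 431.5 155.2 230 73.2
```

```text
{'time': 4.267, 'position': [431.106, 154.715, 93.608], 'orientation': [-179.998, 0.003, 73.015], 'contact_force': [0.21, 0.047, -0.254], 'moment': [-0.077, 0.115, 0.005], 'width': 0.159, 'finger_force': 50.0}
t m [ 0.0006  0.0002 -0.1364] a rad [-0.      0.0001 -0.0032] rows 3.270829172337842
```

Gripped (14.0 mm wide, no side force). In this grip the TCP is 70.6 mm above the tip. I'll lift.

step_arm --moves '[{"tx": 0,"ty": 0,"tz": -0.008,"ax": 0,"ay": 0,"az": 0},{"tx": 0,"ty": 0,"tz": -0.02,"ax": 0,"ay": 0,"az": 0},{"tx": 0,"ty": 0,"tz": -0.045,"ax": 0,"ay": 0,"az": 0},{"tx": 0,"ty": 0,"tz": -0.075,"ax": 0,"ay": 0,"az": 0},{"tx": 0,"ty": 0,"tz": -0.1,"ax": 0,"ay": 0,"az": 0}]'

```text
time: 4.68
position: [430.9, 154.2, 195.4]
orientation: [-180.0, 0.0, 73.0]
contact_force: [1.4, 0.7, -2.6]
width: 0.155
finger_force: 50.0
```

```bash
python3 plan.py 505.5 -76 200 141
```

```text
{'time': 4.683, 'position': [430.924, 154.243, 195.377], 'orientation': [-179.996, 0.036, 72.976], 'contact_force': [1.356, 0.737, -2.594], 'moment': [0.017, 0.03, 0.031], 'width': 0.155, 'finger_force': 49.999}
t m [-0.1983  0.1387 -0.0045] a rad [-4.0000e-04  5.0000e-04 -1.1872e+00] rows 9.500526132892116
```

step_arm --moves '[{"tx": -0.099,"ty": 0.07,"tz": -0.005,"ax": 0,"ay": 0,"az": -0.59},{"tx": -0.099,"ty": 0.07,"tz": -0.005,"ax": 0,"ay": 0,"az": -0.59},{"tx": -0.099,"ty": 0.07,"tz": -0.005,"ax": 0,"ay": 0,"az": -0.59},{"tx": -0.099,"ty": 0.07,"tz": -0.005,"ax": 0,"ay": 0,"az": -0.59},{"tx": -0.099,"ty": 0.07,"tz": -0.005,"ax": 0,"ay": 0,"az": -0.59}]'

```text
time: 5.1
position: [469.9, 34.9, 199.5]
orientation: [180.0, 0.1, 105.2]
contact_force: [0.4, 0.6, -2.9]
width: 0.158
finger_force: 50.0
```

```bash
python3 - <<'E'
from h import *
P,T,c,s=wcloud(); save(c['color'],'w2.png'); print(s['position'],s['qd'])
for nm,r,a,b in (('cap',40,80,95),('flange',45,62,78)):
    Q=near(P,(505.5,-76),r,a,b)
    if len(Q)>5: print(nm,*box(Q))
for t in ('slot_mouth','screw_tab'): print(t,[(round(d['p'],2),np.round(d['centre'],1).tolist()) for d in pinpoint('wrist',t)])
E
python3 plan.py 505.5 -76 200 141
```

```text
[469.92787826  34.89730146 199.47834708] [  8.38241029  -0.57828263 -15.9115657    0.23499244   2.15552462
   0.08361546  78.04382556]
cap [501.4 -77.5] [29.5  6.7] 15.5 9 [86. 88.]
flange [505.1 -91.2] [31.4  8.4] 13.7 11 [71. 74.]
slot_mouth []
screw_tab []
{'time': 5.25, 'position': [468.862, 39.365, 198.823], 'orientation': [-179.985, -0.02, 104.938], 'contact_force': [-0.028, 0.507, -2.865], 'moment': [-0.016, 0.054, 0.02], 'width': 0.157, 'finger_force': 49.999}
t m [-0.1209  0.0057 -0.0012] a rad [-2.000e-04 -4.000e-04 -6.294e-01] rows 5.036574687402179
```

```bash
python3 plan.py 550 -112 200 141
```

```text
{'time': 5.25, 'position': [468.862, 39.365, 198.823], 'orientation': [-179.985, -0.02, 104.938], 'contact_force': [-0.028, 0.507, -2.865], 'moment': [-0.016, 0.054, 0.02], 'width': 0.157, 'finger_force': 49.999}
t m [-0.1672  0.0394 -0.0012] a rad [-2.000e-04 -4.000e-04 -6.294e-01] rows 5.036574687402179
```

step_arm --moves '[{"tx": -0.167,"ty": 0.039,"tz": -0.001,"ax": 0,"ay": 0,"az": -0.625},{"tx": -0.167,"ty": 0.039,"tz": -0.001,"ax": 0,"ay": 0,"az": -0.625},{"tx": -0.167,"ty": 0.039,"tz": -0.001,"ax": 0,"ay": 0,"az": -0.625},{"tx": -0.167,"ty": 0.039,"tz": -0.001,"ax": 0,"ay": 0,"az": -0.625},{"tx": -0.167,"ty": 0.039,"tz": -0.001,"ax": 0,"ay": 0,"az": -0.625}]'

```text
time: 5.67
position: [551.5, -112.9, 199.7]
orientation: [-180.0, 0.0, 137.1]
contact_force: [1.2, 0.2, -1.8]
width: 0.154
finger_force: 50.0
```

step_arm --moves '[{"tx": 0,"ty": 0,"tz": 0,"ax": 0,"ay": 0,"az": 0},{"tx": 0,"ty": 0,"tz": 0,"ax": 0,"ay": 0,"az": 0},{"tx": 0,"ty": 0,"tz": 0,"ax": 0,"ay": 0,"az": 0}]'

```text
time: 5.92
position: [550.1, -110.0, 199.2]
orientation: [-180.0, -0.1, 136.8]
contact_force: [0.9, 0.8, -1.7]
width: 0.156
finger_force: 50.0
```

```bash
python3 - <<'E'
from h import *
P,T,c,s=wcloud(); save(c['color'],'w3.png'); print(s['position'],s['orientation'],np.abs(s['qd']).max())
for nm,r,a,b in (('cap',40,82,95),('flange',45,62,78)):
    Q=near(P,(505.5,-76),r,a,b)
    if len(Q)>5: print(nm,*box(Q))
Q=near(T,(0,0),45,40,100); print('blade?',len(Q)); 
for z0 in range(0,85,6):
    q=near(T,(0,0),45,z0,z0+6)
    if len(q)>3: print(z0,np.round(q.min(0),1),np.round(q.max(0),1),len(q))
for t in ('slot_mouth','screw_tab','key_tip','key_grip'): print(t,[(round(d['p'],2),np.round(d['centre'],1).tolist()) for d in pinpoint('wrist',t)])
E
```

```text
[ 550.08703664 -109.97792278  199.22980401] [-1.79979779e+02 -8.40615701e-02  1.36800530e+02] 1.206743772235755
cap [506.5 -76.3] [58.3 30.5] -38.2 2749 [85. 88.]
flange [508.4 -77.3] [89.9 66.7] 66.3 5821 [63. 74.]
blade? 970
0 [  8.9 -14.8   0. ] [32.2 16.5  6. ] 334
6 [ 10.7 -14.8   6. ] [32.  16.5 12. ] 288
12 [ 11.1 -13.9  12. ] [32.1 15.7 16. ] 92
36 [-0.2 10.1 37.7] [11.7 11.9 41.5] 73
42 [10.8  9.7 42.1] [12.  10.9 47.8] 14
48 [ -6.1 -18.   48. ] [17.4 19.9 54. ] 745
54 [ -7. -18.  54.] [19.9 19.2 59.9] 169
60 [19.2 -2.1 60.5] [19.8  3.3 66. ] 27
66 [19.  -1.5 66.5] [19.2  3.3 67.2] 4
slot_mouth [(0.84, [506.8, -74.0, 83.2]), (0.74, [552.0, -109.9, 129.4])]
screw_tab [(0.76, [538.9, -101.3, 71.0])]
key_tip [(0.46, [550.4, -107.6, 129.6]), (0.43, [504.9, -75.3, 84.4])]
key_grip [(0.78, [552.3, -109.0, 199.3])]
```

View pics/w3.png

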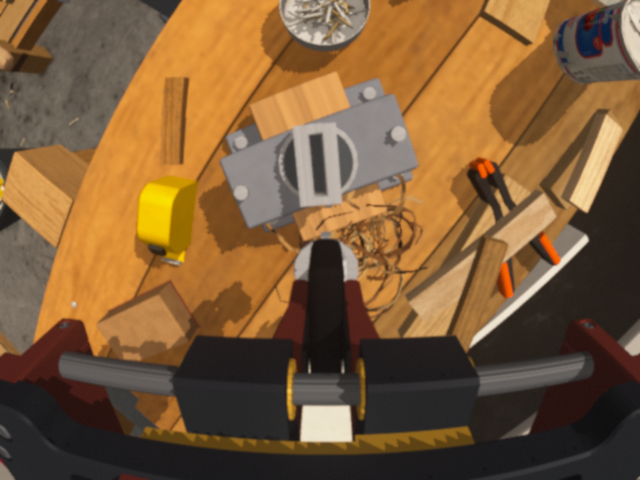

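The cap and its slot are at pixel (318,165), and the key's shoulder at (327,262). The cap centre is (506.5,-76.3) at yaw 141.8. The key axis sits about (0.3,0.6) mm off in the tool frame.

```bash
python3 plan.py 506.4 -77.0 175 141.8
```

```text
{'time': 6.167, 'position': [550.382, -109.942, 199.758], 'orientation': [179.979, -0.019, 137.037], 'contact_force': [0.045, 0.232, -2.177], 'moment': [-0.017, -0.007, -0.047], 'width': 0.16, 'finger_force': 49.999}
t m [ 0.0546 -0.0059  0.0248] a rad [ 0.0004 -0.0003 -0.0831] rows 1.4453369544443007
```

step_arm --moves '[{"tx": 0.03,"ty": -0.003,"tz": 0.01,"ax": 0,"ay": 0,"az": -0.05},{"tx": 0.0546,"ty": -0.0059,"tz": 0.0248,"ax": 0,"ay": 0,"az": -0.083},{"tx": 0.0546,"ty": -0.0059,"tz": 0.0248,"ax": 0,"ay": 0,"az": -0.083},{"tx": 0.0546,"ty": -0.0059,"tz": 0.0248,"ax": 0,"ay": 0,"az": -0.083},{"tx": 0.0546,"ty": -0.0059,"tz": 0.0248,"ax": 0,"ay": 0,"az": -0.083}]'

```text
time: 6.58
position: [507.3, -78.3, 175.5]
orientation: [179.9, 0.1, 141.7]
contact_force: [0.1, -0.0, -2.2]
width: 0.156
finger_force: 50.0
```

```bash
python3 plan.py 506.4 -77.0 160 141.8
```

```text
{'time': 6.583, 'position': [507.33, -78.257, 175.505], 'orientation': [179.95, 0.075, 141.744], 'contact_force': [0.077, -0.043, -2.186], 'moment': [-0.007, -0.022, 0.018], 'width': 0.156, 'finger_force': 49.999}
t m [0.0015 0.0004 0.0155] a rad [ 0.0009  0.0013 -0.001 ] rows 0.37370493583296044
```

step_arm --moves '[{"tx": 0.0008,"ty": 0.0002,"tz": 0.007,"ax": 0,"ay": 0,"az": 0},{"tx": 0.0008,"ty": 0.0002,"tz": 0.012,"ax": 0,"ay": 0,"az": 0},{"tx": 0.0008,"ty": 0.0002,"tz": 0.012,"ax": 0,"ay": 0,"az": 0},{"tx": 0.0008,"ty": 0.0002,"tz": 0.012,"ax": 0,"ay": 0,"az": 0},{"tx": 0.0008,"ty": 0.0002,"tz": 0.012,"ax": 0,"ay": 0,"az": 0}]'

```text
time: 7.0
position: [506.2, -78.1, 162.7]
orientation: [-180.0, -0.0, 141.7]
contact_force: [-0.8, -0.3, -2.1]
width: 0.159
finger_force: 50.0
```

```bash
python3 plan.py 506.4 -77.0 145 141.8
```

```text
{'time': 7.0, 'position': [506.208, -78.063, 162.727], 'orientation': [-179.983, -0.002, 141.718], 'contact_force': [-0.79, -0.34, -2.071], 'moment': [0.013, 0.008, -0.008], 'width': 0.159, 'finger_force': 49.999}
t m [0.0005 0.001  0.0177] a rad [-0.0003 -0.     -0.0014] rows 0.4259003448540056
```

step_arm --moves '[{"tx": 0.0005,"ty": 0.001,"tz": 0.002,"ax": 0,"ay": 0,"az": 0},{"tx": 0.0005,"ty": 0.001,"tz": 0.004,"ax": 0,"ay": 0,"az": 0},{"tx": 0.0005,"ty": 0.001,"tz": 0.006,"ax": 0,"ay": 0,"az": 0},{"tx": 0.0005,"ty": 0.001,"tz": 0.008,"ax": 0,"ay": 0,"az": 0},{"tx": 0.0005,"ty": 0.001,"tz": 0.01,"ax": 0,"ay": 0,"az": 0}]'

```text
time: 7.42
position: [506.2, -76.7, 152.6]
orientation: [-180.0, -0.0, 141.7]
contact_force: [-0.2, -0.3, -2.7]
width: 0.156
finger_force: 50.0
```

```bash
python3 plan.py 506.4 -77.0 145 141.8
```

```text
{'time': 7.417, 'position': [506.243, -76.725, 152.627], 'orientation': [-179.997, -0.002, 141.744], 'contact_force': [-0.161, -0.328, -2.709], 'moment': [-0.01, -0.033, -0.029], 'width': 0.156, 'finger_force': 49.999}
t m [-0.0003 -0.0001  0.0076] a rad [-0.    -0.    -0.001] rows 0.1830542462733345
```

step_arm --moves '[{"tx": 0,"ty": 0,"tz": 0.002,"ax": 0,"ay": 0,"az": 0},{"tx": 0,"ty": 0,"tz": 0.004,"ax": 0,"ay": 0,"az": 0},{"tx": 0,"ty": 0,"tz": 0.006,"ax": 0,"ay": 0,"az": 0},{"tx": 0,"ty": 0,"tz": 0.007,"ax": 0,"ay": 0,"az": 0},{"tx": 0,"ty": 0,"tz": 0.007,"ax": 0,"ay": 0,"az": 0}]'

```text
time: 7.83
position: [506.1, -76.7, 145.5]
orientation: [-180.0, -0.0, 141.7]
contact_force: [-0.6, -0.9, -2.9]
width: 0.157
finger_force: 50.0
```

```bash
python3 plan.py 506.4 -77.0 145 141.8
```

```text
{'time': 7.833, 'position': [506.128, -76.705, 145.544], 'orientation': [-179.981, -0.019, 141.747], 'contact_force': [-0.56, -0.929, -2.922], 'moment': [-0.032, -0.046, 0.005], 'width': 0.157, 'finger_force': 49.999}
t m [-0.0004 -0.0001  0.0005] a rad [-0.0003 -0.0003 -0.0009] rows 0.01621095378603204
```

Seated about 11.6 mm deep with no added force. Now I turn clockwise (+az) in small steps and watch moment z.

step_arm --moves '[{"tx": 0,"ty": 0,"tz": 0,"ax": 0,"ay": 0,"az": 0.015},{"tx": 0,"ty": 0,"tz": 0,"ax": 0,"ay": 0,"az": 0.03},{"tx": 0,"ty": 0,"tz": 0,"ax": 0,"ay": 0,"az": 0.045},{"tx": 0,"ty": 0,"tz": 0,"ax": 0,"ay": 0,"az": 0.06},{"tx": 0,"ty": 0,"tz": 0,"ax": 0,"ay": 0,"az": 0.06}]'

```text
time: 8.25
position: [506.3, -76.7, 145.9]
orientation: [180.0, 0.0, 138.2]
contact_force: [0.7, -0.9, -2.7]
width: 0.157
finger_force: 50.0
```

```bash
python3 plan.py 506.1 -76.7 145.5 141.75
```

```text
{'time': 8.25, 'position': [506.325, -76.692, 145.9], 'orientation': [179.994, 0.007, 138.228], 'contact_force': [0.712, -0.903, -2.686], 'moment': [-0.001, 0.049, -0.022], 'width': 0.157, 'finger_force': 49.999}
t m [ 0.0002 -0.0002  0.0004] a rad [ 0.0001  0.0001 -0.0615] rows 0.4918654400641354
```

step_arm --moves '[{"tx": 0,"ty": 0,"tz": 0.0003,"ax": 0,"ay": 0,"az": 0.01},{"tx": 0,"ty": 0,"tz": 0.0003,"ax": 0,"ay": 0,"az": 0.02},{"tx": 0,"ty": 0,"tz": 0.0003,"ax": 0,"ay": 0,"az": 0.03},{"tx": 0,"ty": 0,"tz": 0.0003,"ax": 0,"ay": 0,"az": 0.035},{"tx": 0,"ty": 0,"tz": 0.0003,"ax": 0,"ay": 0,"az": 0.035}]'

```text
time: 8.67
position: [506.2, -76.8, 145.5]
orientation: [-180.0, 0.0, 136.3]
contact_force: [-0.8, 0.4, -2.7]
width: 0.161
finger_force: 50.0
```

```bash
python3 plan.py 506.1 -76.7 145.5 141.75
```

```text
{'time': 8.667, 'position': [506.23, -76.771, 145.528], 'orientation': [-179.992, 0.0, 136.275], 'contact_force': [-0.816, 0.352, -2.656], 'moment': [-0.156, 0.146, 0.09], 'width': 0.161, 'finger_force': 50.0}
t m [ 0.0001 -0.      0.    ] a rad [-0.0001 -0.     -0.0956] rows 0.7646506902076206
```

```bash
cat > m.py <<'E'
from h import *
M=[];F=[]
for i in range(5):
    s=sensors.read_state(); M.append(s['moment']);F.append(s['contact_force']); viewer.camera('scene')
M=np.array(M); print('mz',np.round(M[:,2],3),'mean',M.mean(0).round(3),'F',np.mean(F,0).round(2),'t',round(s['time'],2),'pos',s['position'].round(2) if hasattr(s['position'],'round') else s['position'],'ori',np.round(s['orientation'],2))
E
python3 m.py
```

```text
mz [0.09  0.064 0.035 0.054 0.055] mean [-0.174  0.148  0.06 ] F [-0.52 -0.52 -1.79] t 8.87 pos [506.21 -76.79 145.53] ori [-179.99   -0.    136.31]
```

step_arm --moves '[{"tx": 0,"ty": 0,"tz": 0,"ax": 0,"ay": 0,"az": 0.01},{"tx": 0,"ty": 0,"tz": 0,"ax": 0,"ay": 0,"az": 0.02},{"tx": 0,"ty": 0,"tz": 0,"ax": 0,"ay": 0,"az": 0.03},{"tx": 0,"ty": 0,"tz": 0,"ax": 0,"ay": 0,"az": 0.03}]'

```text
time: 9.25
position: [506.2, -76.8, 145.5]
orientation: [-180.0, -0.0, 134.5]
contact_force: [-1.1, -1.2, -1.6]
width: 0.161
finger_force: 50.0
```

```bash
python3 m.py
```

```text
mz [0.068 0.01  0.051 0.029 0.065] mean [-0.235  0.225  0.044] F [-0.85 -0.85 -1.72] t 9.45 pos [506.25 -76.74 145.53] ori [-179.99    0.    134.59]
```

step_arm --moves '[{"tx": 0,"ty": 0,"tz": 0,"ax": 0,"ay": 0,"az": 0.013},{"tx": 0,"ty": 0,"tz": 0,"ax": 0,"ay": 0,"az": 0.026},{"tx": 0,"ty": 0,"tz": 0,"ax": 0,"ay": 0,"az": 0.04},{"tx": 0,"ty": 0,"tz": 0,"ax": 0,"ay": 0,"az": 0.04}]'

```text
time: 9.83
position: [506.3, -76.7, 145.5]
orientation: [-180.0, 0.0, 132.2]
contact_force: [-0.1, -1.4, -1.7]
width: 0.155
finger_force: 50.0
```

```bash
python3 m.py
```

```text
mz [-0.004 -0.034  0.028  0.046 -0.019] mean [-0.309  0.252  0.004] F [-0.89 -1.33 -2.28] t 10.03 pos [506.28 -76.72 145.53] ori [-180.     0.   132.3]
```

step_arm --moves '[{"tx": 0,"ty": 0,"tz": 0,"ax": 0,"ay": 0,"az": 0.013},{"tx": 0,"ty": 0,"tz": 0,"ax": 0,"ay": 0,"az": 0.026},{"tx": 0,"ty": 0,"tz": 0,"ax": 0,"ay": 0,"az": 0.04},{"tx": 0,"ty": 0,"tz": 0,"ax": 0,"ay": 0,"az": 0.04}]'

```text
time: 10.42
position: [506.3, -76.7, 145.5]
orientation: [-180.0, 0.0, 129.9]
contact_force: [-1.3, -1.7, -2.3]
width: 0.153
finger_force: 50.0
```

```bash
python3 m.py
```

```text
mz [ 0.087  0.075  0.024 -0.02   0.048] mean [-0.355  0.268  0.043] F [-1.26 -1.25 -1.99] t 10.62 pos [506.28 -76.72 145.54] ori [-180.      0.    130.01]
```

step_arm --moves '[{"tx": 0,"ty": 0,"tz": 0,"ax": 0,"ay": 0,"az": 0.013},{"tx": 0,"ty": 0,"tz": 0,"ax": 0,"ay": 0,"az": 0.026},{"tx": 0,"ty": 0,"tz": 0,"ax": 0,"ay": 0,"az": 0.04},{"tx": 0,"ty": 0,"tz": 0,"ax": 0,"ay": 0,"az": 0.04}]'

```text
time: 11.0
position: [506.3, -76.7, 145.5]
orientation: [-180.0, 0.0, 127.6]
contact_force: [-0.6, -0.1, -1.8]
width: 0.154
finger_force: 50.0
```

```bash
python3 m.py
```

```text
mz [0.052 0.009 0.077 0.048 0.045] mean [-0.362  0.301  0.046] F [-0.83 -1.08 -2.26] t 11.2 pos [506.31 -76.67 145.53] ori [180.     0.   127.72]
```

step_arm --moves '[{"tx": 0,"ty": 0,"tz": 0,"ax": 0,"ay": 0,"az": 0.013},{"tx": 0,"ty": 0,"tz": 0,"ax": 0,"ay": 0,"az": 0.026},{"tx": 0,"ty": 0,"tz": 0,"ax": 0,"ay": 0,"az": 0.04},{"tx": 0,"ty": 0,"tz": 0,"ax": 0,"ay": 0,"az": 0.04}]'

```text
time: 11.58
position: [506.3, -76.7, 145.5]
orientation: [-180.0, 0.0, 125.3]
contact_force: [-1.1, -1.2, -1.6]
width: 0.164
finger_force: 50.0
```

```bash
python3 m.py
```

```text
mz [ 0.03   0.052  0.055  0.021 -0.045] mean [-0.403  0.336  0.023] F [-0.86 -1.25 -1.98] t 11.78 pos [506.3  -76.68 145.54] ori [180.     0.   125.43]
```

step_arm --moves '[{"tx": 0,"ty": 0,"tz": 0,"ax": 0,"ay": 0,"az": 0.013},{"tx": 0,"ty": 0,"tz": 0,"ax": 0,"ay": 0,"az": 0.026},{"tx": 0,"ty": 0,"tz": 0,"ax": 0,"ay": 0,"az": 0.04},{"tx": 0,"ty": 0,"tz": 0,"ax": 0,"ay": 0,"az": 0.04}]'

```text
time: 12.17
position: [506.3, -76.7, 145.5]
orientation: [-180.0, 0.0, 123.1]
contact_force: [-1.0, -1.1, -0.9]
width: 0.158
finger_force: 50.0
```

```bash
python3 m.py
```

```text
mz [0.235 0.274 0.252 0.285 0.255] mean [-0.455  0.374  0.26 ] F [-1.19 -1.34 -1.37] t 12.37 pos [506.29 -76.72 145.55] ori [-180.      0.    123.14]
```

Load is taken up at 0.26 N m. I'll add 15 mrad and check.

step_arm --moves '[{"tx": 0,"ty": 0,"tz": 0,"ax": 0,"ay": 0,"az": 0.008},{"tx": 0,"ty": 0,"tz": 0,"ax": 0,"ay": 0,"az": 0.015},{"tx": 0,"ty": 0,"tz": 0,"ax": 0,"ay": 0,"az": 0.015}]'

```text
time: 12.67
position: [506.3, -76.7, 145.5]
orientation: [-180.0, 0.0, 122.2]
contact_force: [-1.4, -2.0, -1.7]
width: 0.158
finger_force: 50.0
```

```bash
python3 m.py
```

```text
mz [0.376 0.312 0.349 0.357 0.344] mean [-0.5    0.4    0.348] F [-1.33 -1.7  -1.53] t 12.87 pos [506.27 -76.69 145.52] ori [-180.      0.    122.28]
```

step_arm --moves '[{"tx": 0,"ty": 0,"tz": 0,"ax": 0,"ay": 0,"az": 0.006},{"tx": 0,"ty": 0,"tz": 0,"ax": 0,"ay": 0,"az": 0.012},{"tx": 0,"ty": 0,"tz": 0,"ax": 0,"ay": 0,"az": 0.012}]'

```text
time: 13.17
position: [506.3, -76.7, 145.5]
orientation: [-180.0, 0.0, 121.6]
contact_force: [-1.0, -0.4, -1.1]
width: 0.154
finger_force: 50.0
```

```bash
python3 m.py; python3 - <<'E'
from h import *
P,T,c,s=wcloud(); save(cv2.resize(c['color'][120:320,220:420],(600,600),interpolation=cv2.INTER_CUBIC),'w4.png')
for d in pinpoint('wrist','screw_tab')+[None]+pinpoint('side','screw_tab')+pinpoint('scene','screw_tab'): print(d and (d['p'],d['centre']))
E
```

```text
mz [0.379 0.417 0.428 0.421 0.399] mean [-0.542  0.398  0.409] F [-1.3  -1.63 -1.71] t 13.37 pos [506.28 -76.71 145.54] ori [180.     0.   121.58]
None
(0.64, [539.3, -96.2, 67.2])
(0.59, [430.5, 152.8, 92.7])
(0.34, [405.0, 21.0, -0.2])
(0.63, [539.6, -95.6, 64.0])
```

step_arm --moves '[{"tx": 0,"ty": 0,"tz": 0,"ax": 0,"ay": 0,"az": 0.008},{"tx": 0,"ty": 0,"tz": 0,"ax": 0,"ay": 0,"az": 0.016},{"tx": 0,"ty": 0,"tz": 0,"ax": 0,"ay": 0,"az": 0.016}]'

```text
time: 13.87
position: [506.3, -76.7, 145.5]
orientation: [-180.0, 0.0, 120.6]
contact_force: [-1.1, -1.6, -1.9]
width: 0.155
finger_force: 50.1
```

```bash
python3 m.py
```

```text
mz [0.535 0.531 0.509 0.601 0.51 ] mean [-0.523  0.425  0.537] F [-1.   -1.95 -1.62] t 14.07 pos [506.28 -76.7  145.55] ori [-180.      0.    120.67]
```

0.537 N m is inside the window, so I hold it.

step_arm --moves '[{"tx": 0,"ty": 0,"tz": 0,"ax": 0,"ay": 0,"az": 0},{"tx": 0,"ty": 0,"tz": 0,"ax": 0,"ay": 0,"az": 0},{"tx": 0,"ty": 0,"tz": 0,"ax": 0,"ay": 0,"az": 0},{"tx": 0,"ty": 0,"tz": 0,"ax": 0,"ay": 0,"az": 0},{"tx": 0,"ty": 0,"tz": 0,"ax": 0,"ay": 0,"az": 0}]'

```text
time: 14.53
position: [506.3, -76.7, 145.5]
orientation: [180.0, 0.0, 120.7]
contact_force: [-1.1, -1.7, -1.6]
width: 0.159
finger_force: 50.1
```

step_arm --moves '[{"tx": 0,"ty": 0,"tz": 0,"ax": 0,"ay": 0,"az": 0},{"tx": 0,"ty": 0,"tz": 0,"ax": 0,"ay": 0,"az": 0},{"tx": 0,"ty": 0,"tz": 0,"ax": 0,"ay": 0,"az": 0},{"tx": 0,"ty": 0,"tz": 0,"ax": 0,"ay": 0,"az": 0},{"tx": 0,"ty": 0,"tz": 0,"ax": 0,"ay": 0,"az": 0}]'

```text
time: 14.95
position: [506.3, -76.7, 145.5]
orientation: [180.0, -0.0, 120.7]
contact_force: [-2.1, -2.3, -2.1]
width: 0.156
finger_force: 50.1
```

step_arm --moves '[{"tx": 0,"ty": 0,"tz": 0,"ax": 0,"ay": 0,"az": 0},{"tx": 0,"ty": 0,"tz": 0,"ax": 0,"ay": 0,"az": 0},{"tx": 0,"ty": 0,"tz": 0,"ax": 0,"ay": 0,"az": 0},{"tx": 0,"ty": 0,"tz": 0,"ax": 0,"ay": 0,"az": 0},{"tx": 0,"ty": 0,"tz": 0,"ax": 0,"ay": 0,"az": 0}]'

```text
time: 15.37
position: [506.3, -76.7, 145.5]
orientation: [180.0, -0.0, 120.7]
contact_force: [-2.1, -1.6, -2.6]
width: 0.161
finger_force: 50.1
```

step_arm --moves '[{"tx": 0,"ty": 0,"tz": 0,"ax": 0,"ay": 0,"az": 0},{"tx": 0,"ty": 0,"tz": 0,"ax": 0,"ay": 0,"az": 0},{"tx": 0,"ty": 0,"tz": 0,"ax": 0,"ay": 0,"az": 0},{"tx": 0,"ty": 0,"tz": 0,"ax": 0,"ay": 0,"az": 0},{"tx": 0,"ty": 0,"tz": 0,"ax": 0,"ay": 0,"az": 0}]'

```text
time: 15.78
position: [506.3, -76.7, 145.5]
orientation: [-180.0, -0.0, 120.7]
contact_force: [-1.6, -1.8, -1.6]
width: 0.156
finger_force: 50.1
```

step_arm --moves '[{"tx": 0,"ty": 0,"tz": 0,"ax": 0,"ay": 0,"az": 0},{"tx": 0,"ty": 0,"tz": 0,"ax": 0,"ay": 0,"az": 0},{"tx": 0,"ty": 0,"tz": 0,"ax": 0,"ay": 0,"az": 0},{"tx": 0,"ty": 0,"tz": 0,"ax": 0,"ay": 0,"az": 0},{"tx": 0,"ty": 0,"tz": 0,"ax": 0,"ay": 0,"az": 0}]'

```text
time: 16.2
position: [506.3, -76.7, 145.5]
orientation: [180.0, 0.0, 120.7]
contact_force: [-1.4, -1.4, -1.2]
width: 0.158
finger_force: 50.1
```

```bash
python3 m.py; python3 - <<'E'
from h import *
for n in ('side','scene'): print(n,[(round(d['p'],2),np.round(d['centre'],1)) for d in pinpoint(n,'screw_tab')][:1])
P,T,c,s=wcloud()
for z0 in range(20,85,6):
    q=near(T,(0,0),45,z0,z0+6)
    if len(q)>3: print(z0,np.round(q.min(0),1),np.round(q.max(0),1),len(q))
E
```

```text
mz [0.532 0.475 0.514 0.461 0.53 ] mean [-0.528  0.38   0.502] F [-1.14 -1.68 -2.02] t 16.4 pos [506.27 -76.7  145.54] ori [-180.      0.    120.66]
side [(0.64, array([539.3, -96.2,  67.2]))]
scene [(0.63, array([540.9, -96.6,  65.5]))]
38 [ 0.1  9.4 38. ] [12.4 10.7 43.8] 42
44 [12.1  9.3 44. ] [12.6 10.4 49.3] 8
50 [ -6.2 -18.2  50.5] [20.2 19.8 56. ] 884
56 [  4.4 -18.5  56. ] [31.5 18.6 61.9] 1149
62 [ 14.8 -18.7  62. ] [31.3 10.3 67.9] 139
68 [-17.2 -29.2  68. ] [31.6 29.2 74. ] 1190
74 [-36.4 -44.8  74. ] [43.6 44.2 80. ] 948
80 [-36.4 -45.   80. ] [44.1 44.8 86. ] 3714
```

Held for about 2.5 s at 0.50–0.54 N m with the tab still. Unload to the middle of the blade play, then lift.

step_arm --moves '[{"tx": 0,"ty": 0,"tz": 0,"ax": 0,"ay": 0,"az": -0.03},{"tx": 0,"ty": 0,"tz": 0,"ax": 0,"ay": 0,"az": -0.06},{"tx": 0,"ty": 0,"tz": 0,"ax": 0,"ay": 0,"az": -0.09},{"tx": 0,"ty": 0,"tz": 0,"ax": 0,"ay": 0,"az": -0.12},{"tx": 0,"ty": 0,"tz": 0,"ax": 0,"ay": 0,"az": -0.15}]'

```text
time: 17.02
position: [506.7, -76.2, 145.6]
orientation: [179.9, -0.0, 129.3]
contact_force: [-0.6, 0.7, -2.7]
width: 0.157
finger_force: 50.0
```

```bash
python3 m.py
```

```text
mz [-0.023  0.011 -0.005 -0.041 -0.015] mean [-0.035  0.    -0.014] F [-0.25 -0.03 -2.41] t 17.22 pos [506.53 -76.43 145.59] ori [179.96  -0.   129.17]
```

Free of load, all moments near zero. Lift straight up.

step_arm --moves '[{"tx": 0,"ty": 0,"tz": -0.004,"ax": 0,"ay": 0,"az": 0},{"tx": 0,"ty": 0,"tz": -0.01,"ax": 0,"ay": 0,"az": 0},{"tx": 0,"ty": 0,"tz": -0.02,"ax": 0,"ay": 0,"az": 0},{"tx": 0,"ty": 0,"tz": -0.038,"ax": 0,"ay": 0,"az": 0},{"tx": 0,"ty": 0,"tz": -0.055,"ax": 0,"ay": 0,"az": 0}]'

```text
time: 17.68
position: [506.2, -76.8, 201.9]
orientation: [-180.0, -0.0, 129.2]
contact_force: [-0.3, -0.1, -2.2]
width: 0.155
finger_force: 50.0
```

```bash
python3 plan.py 431.1 154.7 200 73.1
```

```text
{'time': 17.683, 'position': [506.154, -76.811, 201.875], 'orientation': [-179.988, -0.0, 129.227], 'contact_force': [-0.334, -0.146, -2.223], 'moment': [-0.017, -0.045, -0.025], 'width': 0.155, 'finger_force': 49.999}
t m [0.2268 0.0883 0.0019] a rad [-2.000e-04  1.000e-04  9.796e-01] rows 7.838901010821628
```

step_arm --moves '[{"tx": 0.11,"ty": 0.035,"tz": 0,"ax": 0,"ay": 0,"az": 0.55},{"tx": 0.11,"ty": 0.035,"tz": 0,"ax": 0,"ay": 0,"az": 0.55},{"tx": 0.11,"ty": 0.035,"tz": 0,"ax": 0,"ay": 0,"az": 0.55},{"tx": 0.11,"ty": 0.035,"tz": 0,"ax": 0,"ay": 0,"az": 0.55},{"tx": 0.11,"ty": 0.035,"tz": 0,"ax": 0,"ay": 0,"az": 0.55}]'

```text
time: 18.1
position: [462.8, 34.1, 201.5]
orientation: [180.0, -0.1, 97.7]
contact_force: [0.2, -0.7, -1.7]
width: 0.16
finger_force: 50.0
```

```bash
python3 plan.py 411 88 200 73.1
```

```text
{'time': 18.1, 'position': [462.82, 34.08, 201.503], 'orientation': [179.967, -0.108, 97.65], 'contact_force': [0.194, -0.682, -1.686], 'moment': [-0.122, 0.03, 0.015], 'width': 0.16, 'finger_force': 49.996}
t m [ 0.0603 -0.0442  0.0016] a rad [ 2.000e-04 -2.000e-03  4.285e-01] rows 3.4288180319399952
```

step_arm --moves '[{"tx": 0.06,"ty": -0.044,"tz": 0.03,"ax": 0,"ay": 0,"az": 0.428},{"tx": 0.06,"ty": -0.044,"tz": 0.03,"ax": 0,"ay": 0,"az": 0.428},{"tx": 0.06,"ty": -0.044,"tz": 0.03,"ax": 0,"ay": 0,"az": 0.428},{"tx": 0.06,"ty": -0.044,"tz": 0.03,"ax": 0,"ay": 0,"az": 0.428},{"tx": 0.06,"ty": -0.044,"tz": 0.03,"ax": 0,"ay": 0,"az": 0.428}]'

```text
time: 18.52
position: [411.9, 84.9, 171.3]
orientation: [180.0, -0.1, 73.1]
contact_force: [0.2, 0.9, -2.5]
width: 0.156
finger_force: 50.0
```

step_arm --moves '[{"tx": 0,"ty": 0,"tz": 0,"ax": 0,"ay": 0,"az": 0},{"tx": 0,"ty": 0,"tz": 0,"ax": 0,"ay": 0,"az": 0},{"tx": 0,"ty": 0,"tz": 0,"ax": 0,"ay": 0,"az": 0},{"tx": 0,"ty": 0,"tz": 0,"ax": 0,"ay": 0,"az": 0}]'

```text
time: 18.85
position: [412.4, 83.8, 170.8]
orientation: [180.0, -0.0, 73.2]
contact_force: [0.0, -0.5, -3.0]
width: 0.156
finger_force: 50.0
```

```bash
python3 - <<'E'
from h import *
P,T,c,s=wcloud(); save(c['color'],'w5.png'); print(s['position'],s['orientation'],np.abs(s['qd']).max())
print('stand',*box(near(P,(431,155),60,30,40)))
for z0 in range(30,72,6):
    q=near(T,(0,0),45,z0,z0+6)
    if len(q)>3: print(z0,np.round(q.min(0),1),np.round(q.max(0),1),len(q))
for t in ('key_stand_hole0','key_tip'): print(t,[(round(d['p'],2),np.round(d['centre'],1).tolist()) for d in pinpoint('wrist',t)])
E
python3 plan.py 431.1 154.7 140 73.1
```

```text
[412.44265162  83.81147462 170.78194313] [ 1.79980366e+02 -1.32813291e-02  7.32429926e+01] 0.3319429210269
stand [431.  154.3] [84.7 56.7] 72.9 7364 [34. 37.]
36 [ 0.4  9.1 37.7] [12.4 11.5 41.8] 76
42 [11.6  9.1 42.9] [12.4 10.4 47.1] 12
48 [ -5.6 -18.6  48.2] [19.4 19.3 54. ] 740
54 [ -5.9 -18.7  54. ] [20.4 19.3 59.7] 188
60 [19.5 -2.7 60.5] [20.3  2.7 65.4] 22
66 [19.4 -2.1 66.2] [19.8  2.1 67.6] 8
key_stand_hole0 [(0.73, [430.8, 154.2, 37.7])]
key_tip [(0.89, [304.2, 217.4, 3.7]), (0.67, [377.2, 284.4, -5.9])]
{'time': 19.0, 'position': [412.212, 83.912, 170.562], 'orientation': [179.999, 0.002, 73.22], 'contact_force': [0.252, 0.008, -2.001], 'moment': [-0.041, 0.07, -0.002], 'width': 0.157, 'finger_force': 49.999}
t m [ 0.0732 -0.0024  0.0306] a rad [0.     0.     0.0021] rows 1.9036785123086526
```

View pics/w5.png

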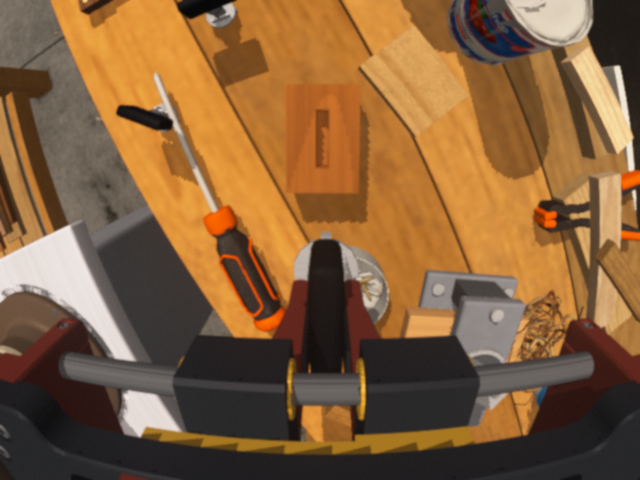

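The stand and its empty slot are at pixel (323,138), and the key is held straight. The stand centre is (431,154.3).

step_arm --moves '[{"tx": 0.03,"ty": -0.001,"tz": 0.01,"ax": 0,"ay": 0,"az": 0.002},{"tx": 0.06,"ty": -0.002,"tz": 0.025,"ax": 0,"ay": 0,"az": 0.002},{"tx": 0.0728,"ty": -0.0024,"tz": 0.045,"ax": 0,"ay": 0,"az": 0.002},{"tx": 0.0728,"ty": -0.0024,"tz": 0.05,"ax": 0,"ay": 0,"az": 0.002},{"tx": 0.0728,"ty": -0.0024,"tz": 0.05,"ax": 0,"ay": 0,"az": 0.002}]'

```text
time: 19.42
position: [429.7, 154.1, 119.0]
orientation: [-179.9, 0.2, 73.2]
contact_force: [0.3, -0.9, -2.9]
width: 0.155
finger_force: 50.0
```

step_arm --moves '[{"tx": 0.0,"ty": 0,"tz": 0.005,"ax": 0,"ay": 0,"az": 0},{"tx": 0,"ty": 0,"tz": 0.007,"ax": 0,"ay": 0,"az": 0},{"tx": 0,"ty": 0,"tz": 0.007,"ax": 0,"ay": 0,"az": 0},{"tx": 0,"ty": 0,"tz": 0.007,"ax": 0,"ay": 0,"az": 0}]'

```text
time: 19.75
position: [431.0, 154.0, 114.1]
orientation: [180.0, -0.0, 73.0]
contact_force: [-0.2, 0.1, -2.3]
width: 0.156
finger_force: 50.0
```

```bash
python3 plan.py 431 154.3 94 73.1
```

```text
{'time': 19.75, 'position': [431.042, 153.958, 114.07], 'orientation': [179.972, -0.037, 73.039], 'contact_force': [-0.182, 0.057, -2.348], 'moment': [-0.073, 0.073, -0.023], 'width': 0.156, 'finger_force': 49.999}
t m [ 0.0003 -0.0001  0.0201] a rad [ 0.0005 -0.0006 -0.0011] rows 0.4813735867695483
```

step_arm --moves '[{"tx": 0.0003,"ty": 0,"tz": 0.003,"ax": 0,"ay": 0,"az": 0},{"tx": 0.0003,"ty": 0,"tz": 0.006,"ax": 0,"ay": 0,"az": 0},{"tx": 0.0003,"ty": 0,"tz": 0.009,"ax": 0,"ay": 0,"az": 0},{"tx": 0.0003,"ty": 0,"tz": 0.011,"ax": 0,"ay": 0,"az": 0},{"tx": 0.0003,"ty": 0,"tz": 0.012,"ax": 0,"ay": 0,"az": 0}]'

```text
time: 20.17
position: [430.7, 154.8, 101.1]
orientation: [-180.0, 0.0, 73.1]
contact_force: [0.0, -0.2, -3.0]
width: 0.159
finger_force: 50.0
```

```bash
python3 plan.py 431 154.3 93.6 73.1
```

```text
{'time': 20.167, 'position': [430.684, 154.762, 101.14], 'orientation': [-179.978, 0.024, 73.11], 'contact_force': [0.017, -0.225, -2.982], 'moment': [-0.039, 0.082, -0.016], 'width': 0.159, 'finger_force': 49.999}
t m [-0.0003  0.0004  0.0075] a rad [-0.0004  0.0004  0.0002] rows 0.18130525571541012
```

step_arm --moves '[{"tx": 0,"ty": 0,"tz": 0.002,"ax": 0,"ay": 0,"az": 0},{"tx": 0,"ty": 0,"tz": 0.004,"ax": 0,"ay": 0,"az": 0},{"tx": 0,"ty": 0,"tz": 0.006,"ax": 0,"ay": 0,"az": 0},{"tx": 0,"ty": 0,"tz": 0.0073,"ax": 0,"ay": 0,"az": 0},{"tx": 0,"ty": 0,"tz": 0.0073,"ax": 0,"ay": 0,"az": 0}]'

```text
time: 20.58
position: [430.8, 154.8, 93.9]
orientation: [-180.0, 0.0, 73.1]
contact_force: [-0.5, -0.3, -2.2]
width: 0.157
finger_force: 50.0
```

```bash
python3 plan.py 431 154.3 93.6 73.1
```

```text
{'time': 20.583, 'position': [430.761, 154.766, 93.945], 'orientation': [-179.983, 0.021, 73.107], 'contact_force': [-0.542, -0.305, -2.192], 'moment': [-0.103, 0.096, 0.007], 'width': 0.157, 'finger_force': 49.999}
t m [-0.0004  0.0004  0.0003] a rad [-0.0003  0.0004  0.0001] rows 0.015031602274175257
```

step_arm --moves '[{"tx": 0,"ty": 0,"tz": 0.0004,"ax": 0,"ay": 0,"az": 0},{"tx": 0,"ty": 0,"tz": 0.0004,"ax": 0,"ay": 0,"az": 0},{"tx": 0,"ty": 0,"tz": 0.0004,"ax": 0,"ay": 0,"az": 0}]'

```text
time: 20.83
position: [430.9, 154.9, 93.9]
orientation: [180.0, -0.0, 73.1]
contact_force: [0.1, 0.7, -2.6]
width: 0.156
finger_force: 50.0
```

step_arm --moves '[{"tx": 0,"ty": 0,"tz": 0,"ax": 0,"ay": 0,"az": 0},{"tx": 0,"ty": 0,"tz": 0,"ax": 0,"ay": 0,"az": 0},{"tx": 0,"ty": 0,"tz": 0,"ax": 0,"ay": 0,"az": 0},{"tx": 0,"ty": 0,"tz": 0,"ax": 0,"ay": 0,"az": 0},{"tx": 0,"ty": 0,"tz": 0,"ax": 0,"ay": 0,"az": 0}]' --hand 1

```text
time: 21.25
position: [431.0, 154.9, 94.0]
orientation: [180.0, -0.0, 73.1]
contact_force: [-0.6, 0.1, -0.1]
width: 0.495
finger_force: 0.0
```

step_arm --moves '[{"tx": 0,"ty": 0,"tz": 0,"ax": 0,"ay": 0,"az": 0},{"tx": 0,"ty": 0,"tz": 0,"ax": 0,"ay": 0,"az": 0},{"tx": 0,"ty": 0,"tz": 0,"ax": 0,"ay": 0,"az": 0},{"tx": 0,"ty": 0,"tz": 0,"ax": 0,"ay": 0,"az": 0},{"tx": 0,"ty": 0,"tz": 0,"ax": 0,"ay": 0,"az": 0}]'

```text
time: 21.67
position: [430.9, 154.8, 93.8]
orientation: [-180.0, 0.0, 73.1]
contact_force: [0.9, -0.1, 0.4]
width: 0.875
finger_force: 0.0
```

Released. Now I back straight up and check.

step_arm --moves '[{"tx": 0,"ty": 0,"tz": -0.01,"ax": 0,"ay": 0,"az": 0},{"tx": 0,"ty": 0,"tz": -0.03,"ax": 0,"ay": 0,"az": 0},{"tx": 0,"ty": 0,"tz": -0.06,"ax": 0,"ay": 0,"az": 0},{"tx": 0,"ty": 0,"tz": -0.095,"ax": 0,"ay": 0,"az": 0},{"tx": 0,"ty": 0,"tz": -0.123,"ax": 0,"ay": 0,"az": 0}]'

```text
time: 22.08
position: [431.1, 154.4, 219.6]
orientation: [179.9, -0.0, 73.1]
contact_force: [0.3, 1.2, -0.2]
width: 0.999
finger_force: 0.0
```

step_arm --moves '[{"tx": 0,"ty": 0,"tz": 0,"ax": 0,"ay": 0,"az": 0},{"tx": 0,"ty": 0,"tz": 0,"ax": 0,"ay": 0,"az": 0},{"tx": 0,"ty": 0,"tz": 0,"ax": 0,"ay": 0,"az": 0},{"tx": 0,"ty": 0,"tz": 0,"ax": 0,"ay": 0,"az": 0}]'

```text
time: 22.42
position: [430.1, 154.5, 215.9]
orientation: [-179.9, 0.1, 73.1]
contact_force: [-0.1, -0.4, -0.2]
width: 1.002
finger_force: 0.0
```

```bash
python3 - <<'E'
from h import *
st(); P,T,c,s=wcloud()
for nm,r,a,b in (('wingtop',45,108,120),('stand',60,28,40)): print(nm,*box(near(P,(430,155),r,a,b)))
c=viewer.camera('side')
for t in ('screw_tab','screw_tin','tape_measure','cork_block'): print(t,[(round(d['p'],2),np.round(d['centre']).tolist()) for d in pinpoint('side',t)][:2])
save(cv2.resize(c['color'][180:400,240:460],(600,600),interpolation=cv2.INTER_CUBIC),'end.png')
E
```

```text
{'time': 22.417, 'position': [430.132, 154.521, 215.884], 'orientation': [-179.925, 0.085, 73.11], 'contact_force': [-0.12, -0.371, -0.186], 'moment': [-0.047, 0.074, 0.008], 'width': 1.002, 'finger_force': 0.0}
wingtop [431.5 155.7] [62.5 14.5] 72.8 1679 [111. 117.]
stand [431.3 154.7] [84.8 56.4] 72.9 3694 [34. 40.]
screw_tab [(0.64, [538.0, -91.0, 66.0])]
screw_tin [(0.91, [408.0, 20.0, 3.0])]
tape_measure [(0.83, [451.0, -227.0, -4.0])]
cork_block [(0.65, [503.0, -342.0, -3.0]), (0.64, [434.0, 154.0, 23.0])]
```

View pics/end.png

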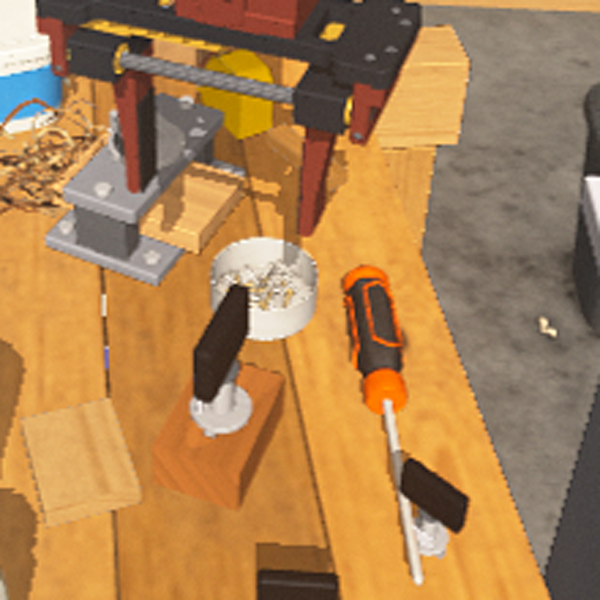

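The key stands upright in its stand, with its shoulder on the block at (220,410). The tin and the rest are where they were, and the gripper is clear. I hand it in.

```bash
python3 -c "
from bench import manip; print(manip.sign_off())"
```

```text
the job is handed in; nothing more can be done
None
```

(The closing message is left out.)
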